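Unload the mosaic curing press

TASK

Unload the curing press: pull its spring bolt (red ball) out and swing it into the rest notch so that it stays out by itself, lift the hold-down bar (black knob) fully open, and slide each mosaic strip forward from under the lip of the fence and lay it in the drying tray, tile side up and flat on the tray's floor, none on top of another. When the press is empty, lower the bar again and then free the bolt from its notch so that it springs fully home over the bar. Leave the tubs, tools, tape and glue bottle where they are.

Things in the scene. Friction and masses are not known exactly. Their poses are not given: they have to be found in the camera images.
- press: Curing press, fixed: plywood base board 18 mm thick with a hinged hold-down bar and a spring bolt. Origin on the table surface; x from the open front edge (x = -85 mm) to the hinge side (+110); y along the bar, to the end with the bolt (board from y = -155 to +200). Strips lie on the board under the bar, long side along x, at about y = -96, -32, 32, 96 mm: gaps of about 28 mm between neighbours
- fence_lip (a point): Middle of the front lower edge of the fixed aluminium lip behind the strips: press x = +18, y = 0, 38 mm up. The lip is 5 mm thick and 236 mm long along y; the fence below it begins at x = +42. The rear 15 to 22 mm of each strip lie under it, 8 mm of air above: slide a strip at least 25 mm towards press -x before lifting it
- hold_bar (a joint): Hinge of the steel hold-down bar, rad: 0 = closed, grows as the bar is lifted up and back; at its stop, 1.8, it stays by its own weight (falls shut if let go below 1.6). About 0.4 kg. Closed, the crossbar is at press x = -10 mm (22 mm wide, top 49 mm up, rubber pad 1 mm over the strips), side arms at y = +-128. The bolt's tip lies over the +y side arm and locks it until drawn
- bar_pivot (a point): Middle of the bar's fixed hinge line: press x = +85, y = 0, 43 mm up; the line runs parallel to press y
- bar_knob (a point): Centre of the smooth black ball knob, 26 mm diameter (it swivels easily between fingers), on a 10 mm stem on top of the middle of the hold-down bar. Closed: press x = -10, y = 0, 78 mm up (95 mm in front of the hinge line and 35 mm higher); it swings with the bar about the hinge line. Fully open: x = +141, 128 mm up
- bolt (a joint): How far the spring bolt is drawn, in m, along press +y: 0 = home, over the bar's side arm (the spring pushes it there with 6 N, rising to 10 N), stop at 0.030. From 0.016 on the bar is free. It rests at 0.018 when its arm sits in the rest notch. A steel bracket under it fills press x = -48 to -12, y = 138 to 188, up to 71 mm high
- bolt_turn (a joint): Turn of the bolt about its axis, rad: 0 = arm upright, grows as the arm swings over to press +x, stop 1.45. The 8 mm arm stands in a sleeve slot at 0 and swings only while drawn over 0.022 (best 0.026); let go at 1.3 or more, it drops into a rest notch 4 mm deep in the sleeve's end and holds the bolt out. To free it: draw to 0.026, swing upright, let it run in
- bolt_axis (a point): Fixed point on the bolt's axis: press x = -30, y = 168, 56 mm up; the axis runs parallel to press y
- bolt_ball (a point): Centre of the smooth red ball, 26 mm diameter (it swivels easily between fingers), at the end of the bolt's arm, 48 mm from the bolt's axis. Home: press x = -30, y = 168, 104 mm up; in the rest notch about x = +18, y = 186, 62 mm up
- tray: Loose wooden drying tray, 166 x 296 mm outside, about 0.8 kg. Origin at the centre of its underside; x along its short side, y along its long side. Inside 150 x 280 mm, floor 6 mm thick, rim 8 mm wide and 12 mm high above the table
- strip_r_c (a point): Centre of a mosaic border strip: rigid bar 110 (x) x 36 (y) x 12 mm (z) faced with small red glass tiles on its +z side, about 0.12 kg; it begins in one of the press's places, tile side up, underside 18 mm above the table, long side along press x, centre near press x = -18 mm. May be absent (None)
- strip_b_c (a point): Centre of a mosaic border strip: rigid bar 110 (x) x 36 (y) x 12 mm (z) faced with small blue glass tiles on its +z side, about 0.12 kg; it begins in one of the press's places, tile side up, underside 18 mm above the table, long side along press x, centre near press x = -18 mm. May be absent (None)
- strip_g_c (a point): Centre of a mosaic border strip: rigid bar 110 (x) x 36 (y) x 12 mm (z) faced with small green glass tiles on its +z side, about 0.12 kg; it begins in one of the press's places, tile side up, underside 18 mm above the table, long side along press x, centre near press x = -18 mm. May be absent (None)
- strip_y_c (a point): Centre of a mosaic border strip: rigid bar 110 (x) x 36 (y) x 12 mm (z) faced with small amber glass tiles on its +z side, about 0.12 kg; it begins in one of the press's places, tile side up, underside 18 mm above the table, long side along press x, centre near press x = -18 mm. May be absent (None)
- tub_red: Bystander, leave it where it is: clear plastic tub of red glass pieces, 130 x 95 x 55 mm, origin under its centre
- tub_amber: Bystander, leave it where it is: clear plastic tub of amber glass pieces, 130 x 95 x 55 mm, origin under its centre
- nippers: Bystander, leave it where it is: glass nippers with grey-green handles lying flat, 160 mm long (x), 18 mm high, origin under the middle
- glue_bottle: Bystander, leave it where it is: white glue bottle with an orange cap, 54 mm diameter, 150 mm tall, origin under its centre
- tape_roll: Bystander, leave it where it is: roll of masking tape lying flat, 76 mm diameter, 25 mm high, origin under its centre
- spreader: Bystander, leave it where it is: adhesive spreader with a wooden handle lying flat, 185 mm long (x), 10 mm high, origin under the middle

How it is judged:
On the way, in this order (a step that is already met when the one before it is completed fails the run):
1. the bolt is drawn and parked in its rest notch, and stays there untouched, the bar still closed (value of joint bolt above 0.014 m and value of joint bolt_turn above 1.2 rad and contact force between the fingers and bolt below 0.3 N and value of joint hold_bar below 0.1 rad), for 0.2 s.
2. the hold-down bar is fully raised and stays up untouched, the bolt parked (value of joint bolt above 0.014 m and value of joint bolt_turn above 1.2 rad and value of joint hold_bar above 1.6 rad and contact force between the fingers and hold_bar below 0.3 N), for 0.2 s.
3. every strip lies flat in the tray, tile side up, the bar still up (x of strip_r_c in the frame of tray between -0.06 and 0.06 m and y of strip_r_c in the frame of tray between -0.14 and 0.14 m and z of strip_r_c in the frame of tray between 0.006 and 0.016 m and angle between each of strip_r_c, strip_b_c, strip_g_c, strip_y_c's own z axis and vertical below 0.12 rad and x of strip_b_c in the frame of tray between -0.06 and 0.06 m and y of strip_b_c in the frame of tray between -0.14 and 0.14 m and z of strip_b_c in the frame of tray between 0.006 and 0.016 m and x of strip_g_c in the frame of tray between -0.06 and 0.06 m and y of strip_g_c in the frame of tray between -0.14 and 0.14 m and z of strip_g_c in the frame of tray between 0.006 and 0.016 m and x of strip_y_c in the frame of tray between -0.06 and 0.06 m and y of strip_y_c in the frame of tray between -0.14 and 0.14 m and z of strip_y_c in the frame of tray between 0.006 and 0.016 m and value of joint hold_bar above 1.6 rad), for 0.2 s.
4. the bar is lowered while the bolt is still parked (value of joint bolt above 0.014 m and value of joint bolt_turn above 1.2 rad and value of joint hold_bar below 0.05 rad), for 0.2 s.
At the end, for the whole second after the job is handed in: The bar is closed (below 0.05 rad) with the bolt home over it (drawn less than 3 mm, arm upright within 0.2 rad); every strip that was in the press lies within the drying tray, flat on its floor (within 0.12 rad, centre 6 to 16 mm above the tray's underside), tile side up; all at rest (value of joint bolt below 0.003 m and value of joint bolt_turn below 0.2 rad and value of joint hold_bar below 0.05 rad and x of strip_r_c in the frame of tray between -0.06 and 0.06 m and y of strip_r_c in the frame of tray between -0.14 and 0.14 m and z of strip_r_c in the frame of tray between 0.006 and 0.016 m and angle between each of strip_r_c, strip_b_c, strip_g_c, strip_y_c's own z axis and vertical below 0.12 rad and x of strip_b_c in the frame of tray between -0.06 and 0.06 m and y of strip_b_c in the frame of tray between -0.14 and 0.14 m and z of strip_b_c in the frame of tray between 0.006 and 0.016 m and x of strip_g_c in the frame of tray between -0.06 and 0.06 m and y of strip_g_c in the frame of tray between -0.14 and 0.14 m and z of strip_g_c in the frame of tray between 0.006 and 0.016 m and x of strip_y_c in the frame of tray between -0.06 and 0.06 m and y of strip_y_c in the frame of tray between -0.14 and 0.14 m and z of strip_y_c in the frame of tray between 0.006 and 0.016 m and linear speed of each of strip_r, strip_b, strip_g, strip_y, tray below 0.02 m/s); the robot touches nothing.
It fails at once if a bystander (tub, nippers, tape, spreader or glue bottle) is pushed more than 4 cm away or the bottle is knocked over (distance of any of tub_red, tub_amber, nippers, glue_bottle, tape_roll, spreader from where it was at the start of the episode above 0.04 m or angle between glue_bottle's own z axis and vertical above 0.5 rad).
Of strip_r, strip_b, strip_g, strip_y only 2 to 4 are there at a start; the rules pass over those that are not, and their reading is None.
At some moment in a run one of tray may be knocked a few centimetres aside while the robot is not near it.
Once in a run the grip may slacken for a moment while it holds something.
It also fails if it takes over 210 s, if anything falls off the work surface, if the arm or the gripper's body presses on something with over 40 N, if the wrist force passes 120 N, or if a joint passes its speed limit or range.

ROBOT

A 6-joint arm with a two-finger parallel gripper is mounted at the origin on the work surface. World frame = base frame: x ahead of the robot, y to its left, z up, the work surface at z = 0. Lengths are in m, angles in rad, forces in N, time in s.
With the tool pointing down it reaches from about 0.35 to 1 m from the base axis. Payload 7.1 kg.
Tool frame: the origin (TCP) lies between the finger pads; the fingertips stand 22 mm ahead of it and the grasp point (between the pads) lies 3 mm ahead of it; x points along the fingers, y is the direction in which the jaws open and shut, and the axes are right-handed (so a half turn about x gives the same grasp; the last joint's range is limited). The gripper opens to 85 mm and grips with 20 to 120 N. Pads are 22 mm wide; open, the fingers measure 114 mm over their backs; the gripper's body (76 mm by 85 mm) begins 54 mm behind the grasp point. The pads swing forward as they close: fully open they stand 13 mm farther back than shut.
Start: joints at [1.143, 0.423, 1.63, -0, 1.089, -0.019], TCP at [0.248, 0.573, 0.253] pointing down, gripper open.
Joint ranges: [-3, 3], [-0.9, 2.11], [0.09, 2.58], [-1.31, 4.45], [0.11, 2.69], [-2.54, 2.54]. Speed limits (rad/s): [2.39, 2.39, 3.01, 3.14, 3.14, 3.14].

INTERFACE

Orientations are given as a rotation vector (axis times angle).
In Python, from rig import manip gives the robot as it stands. The module is installed in compiled form; this text tells all that it offers. Calls block until the motion is done:
- manip.move_to(position, orientation): joint-space move of the TCP to a pose.
- manip.servo_line(position, orientation=None, rate=0.15): straight line of the TCP; orientation=None keeps the orientation; rate is the mean speed in m/s.
- manip.set_joints(angles): joint-space move.
- manip.command_gripper(opening, f_grip=None): finger opening in m; f_grip is the grip in N (None keeps the last); returns when the fingers have stopped.
- manip.hold(seconds).
- manip.solve_ik(position, orientation): joint angles nearest the present ones, or None.
- manip.camera(name): name is "scene" or "top"; returns a dict with "image" (420x560x3 uint8, red, green, blue), "fx", "fy", "cx", "cy" (pixels), "k1" (the pictures are not rectified: a ray, as slopes to the right and down, at radius r is drawn at 1 + k1 r^2 times it, then the intrinsics apply), "cam_to_world" (4x4, takes a point from camera to world coordinates). Camera axes: x right, y down, z forward; pixel columns grow to the right and rows downward; lengths in m; the calibration is good to about 2 mm. A picture is of the moment at which its call begins. There is no depth.
A pose or a line that the arm cannot do raises manip.IKError and nothing moves.
- manip.sign_off(): hands the job in, once; it reports no verdict.
Readings, each from a call of its own:
- manip.get_time(): time.
- manip.get_joint_positions(): joint angles.
- manip.get_joint_vel(): joint speeds.
- manip.get_tau(): joint torques, N m.
- manip.get_position(): TCP position.
- manip.get_ee_rot(): TCP orientation.
- manip.get_contact_force(): force on the tool from outside, world axes, zero at the start.
- manip.get_torque(): the same for the moment, N m.
- manip.get_width(): finger opening in m.
Only numpy, scipy, OpenCV 4.12 (cv2) and the standard library are available. Lean on these libraries where they do the work, as an engineer would, in place of code of your own. Each camera call takes 0.05 s, during which the arm holds its last target.

## Working session

There is one attempt and no reset: what is moved stays moved. The work goes in short steps, each a Python script; the robot and the scene stay as the last script left them, time stands still between calls to the robot, and variables do not carry over. Pictures are saved under pics/ and viewed, and the job is handed in when it is done.

```bash
mkdir -p pics; ls; cat > h.py <<'E'
import numpy as np, cv2
from rig import manip
from scipy.spatial.transform import Rotation as R
def snap(name,fn):
    c=manip.camera(name); cv2.imwrite('pics/'+fn,c['image'][:,:,::-1]); 
    np.savez('pics/'+fn+'.npz',**{k:np.array(v) for k,v in c.items()}); return c
E
python3 - <<'E'
from h import *
for n in ('scene','top'):
    c=snap(n,n+'0.png'); print(c['fx'],c['fy'],c['cx'],c['cy'],c['k1']); print(np.round(c['cam_to_world'],3))
print(manip.get_time(),manip.get_position(),manip.get_ee_rot(),manip.get_width())
E
```

```text
pics
402.61110553975936 402.61110553975936 277.48396026834973 213.90553144407892 -0.03069436140546025
[[ 0.178  0.718 -0.673  1.36 ]
 [ 0.984 -0.12   0.132 -0.156]
 [ 0.014 -0.686 -0.728  0.973]
 [ 0.     0.     0.     1.   ]]
466.5533866483134 466.5533866483134 289.1701850596122 211.04790096100805 0.016686921202688502
[[ 0.112 -0.972  0.207  0.268]
 [-0.994 -0.108  0.027 -0.014]
 [-0.004 -0.209 -0.978  1.392]
 [ 0.     0.     0.     1.   ]]
0.1 [0.24822343 0.5730747  0.25260702] [ 0.31960789  1.54724298 -0.32180388] 0.08523736904416344
```

View pics/scene0.png

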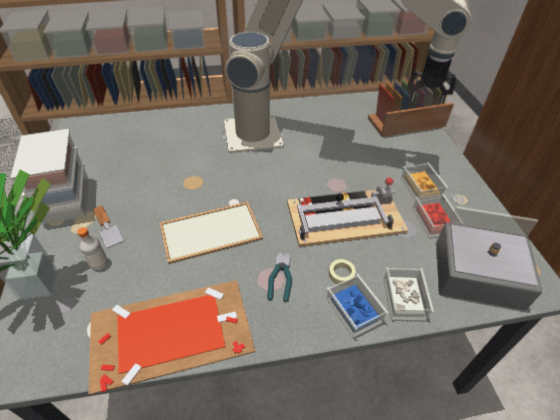

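View pics/top0.png

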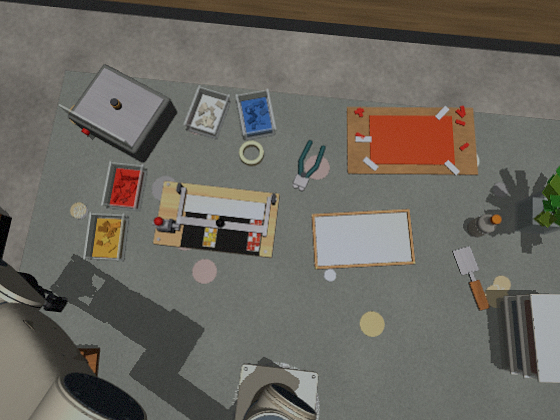

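```bash
cat >> h.py <<'E'
def load(fn):
    d=np.load('pics/'+fn+'.npz'); return {k:d[k] for k in d}
def ray(c,uv):
    p=np.array([(uv[0]-c['cx'])/c['fx'],(uv[1]-c['cy'])/c['fy']]); q=p.copy()
    for _ in range(20): q=p/(1+c['k1']*(q@q))
    T=c['cam_to_world']; return T[:3,3],T[:3,:3]@np.array([q[0],q[1],1.])
def plane(c,uv,z):
    o,d=ray(c,uv); return o+d*(z-o[2])/d[2]
def proj(c,P):
    T=c['cam_to_world']; q=T[:3,:3].T@(np.asarray(P,float)-T[:3,3]); s=q[:2]/q[2]; s=s*(1+c['k1']*(s@s))
    return np.array([s[0]*c['fx']+c['cx'],s[1]*c['fy']+c['cy']])
def tri(c1,u1,c2,u2):
    o1,d1=ray(c1,u1);o2,d2=ray(c2,u2)
    A=np.stack([d1,-d2],1); s=np.linalg.lstsq(A,o2-o1,rcond=None)[0]
    a=o1+d1*s[0];b=o2+d2*s[1]; return (a+b)/2,np.linalg.norm(a-b)
def crop(fn,out,x0,y0,x1,y1,s):
    im=cv2.imread('pics/'+fn)[y0:y1,x0:x1]; im=cv2.resize(im,None,fx=s,fy=s,interpolation=cv2.INTER_CUBIC)
    cv2.imwrite('pics/'+out,im)
E
python3 - <<'E'
from h import *
crop('top0.png','t1.png',145,170,295,270,5)
crop('scene0.png','s1.png',280,165,420,255,5)
crop('top0.png','t2.png',300,195,430,285,5)
E
```

```text
(no output)
```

View pics/t1.png

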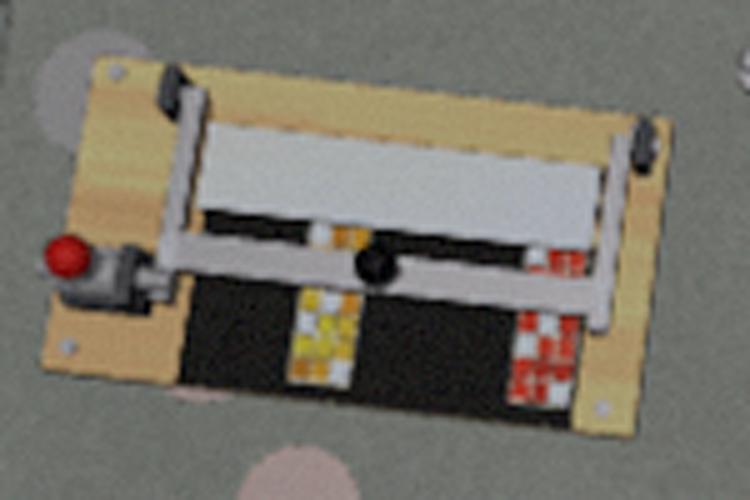

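View pics/s1.png

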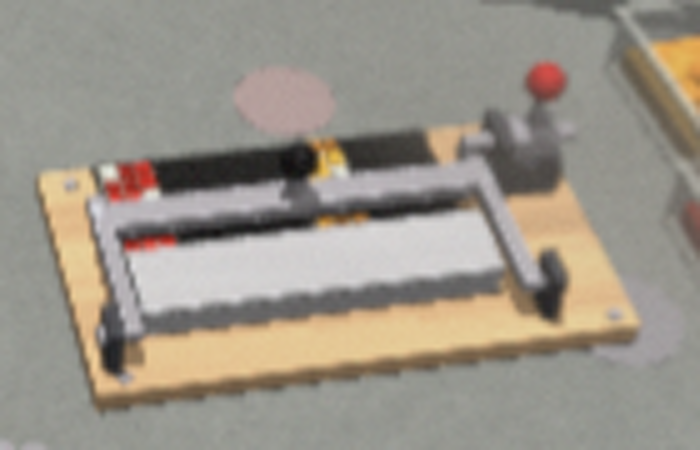

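View pics/t2.png

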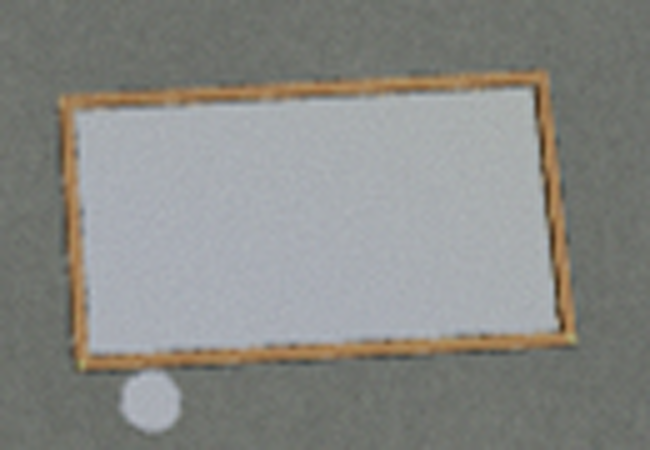

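```bash
cat >> h.py <<'E'
def fit2d(A,B):
    A=np.array(A,float);B=np.array(B,float);a=A-A.mean(0);b=B-B.mean(0)
    th=np.arctan2((a[:,0]*b[:,1]-a[:,1]*b[:,0]).sum(),(a*b).sum())
    M=np.array([[np.cos(th),-np.sin(th)],[np.sin(th),np.cos(th)]]); t=B.mean(0)-M@A.mean(0)
    return th,t,np.linalg.norm(A@M.T+t-B,axis=1)
E
python3 - <<'E'
from h import *
t=load('top0.png');s=load('scene0.png')
L=[(110,200),(110,-155),(-85,-155),(-85,200)]; L=np.array(L)/1000
U=[(163.8,181.6),(279.6,193.6),(272.4,257.4),(153.4,244)]
W=[plane(t,u,.018)[:2] for u in U]; th,tt,res=fit2d(L,W); print('press top',th,tt,res)
# scene: corners crop/5+(280,165)
U2=[(638,328),(100,405),(40,175)]
W2=[plane(s,np.array(u)/5+(280,165),.018)[:2] for u in U2]; print('scene',fit2d(L[:3],W2))
P=lambda x,y,z:np.r_[np.array([[np.cos(th),-np.sin(th)],[np.sin(th),np.cos(th)]])@np.array([x,y])/1000+tt,z/1000]
def blob(im,lo,hi,box):
    h=cv2.cvtColor(im,cv2.COLOR_RGB2HSV); m=cv2.inRange(h,lo,hi); x0,y0,x1,y1=box
    mm=np.zeros_like(m);mm[y0:y1,x0:x1]=m[y0:y1,x0:x1]; ys,xs=np.nonzero(mm); return np.array([xs.mean(),ys.mean()]),len(xs)
rb=blob(t['image'],(0,150,60),(8,255,255),(150,212,168,232)),blob(s['image'],(0,150,60),(8,255,255),(380,172,400,190)); print(rb)
print('ball',tri(t,rb[0][0],s,rb[1][0]),P(-30,168,104))
kb=blob(t['image'],(0,0,0),(180,255,60),(214,216,227,229)),blob(s['image'],(0,0,0),(180,255,60),(334,191,345,202)); print(kb)
print('knob',tri(t,kb[0][0],s,kb[1][0]),P(-10,0,78))
Ut=[(60,98),(548,72),(577,340),(80,368)] ; Wt=[plane(t,np.array(u)/5+(300,195),.012)[:2] for u in Ut]
Lt=np.array([(83,148),(83,-148),(-83,-148),(-83,148)])/1000; print('tray',fit2d(Lt,Wt))
E
```

```text
press top 0.003011479842277968 [0.49970217 0.21315375] [0.00110343 0.00030118 0.00065869 0.00134266]
scene (np.float64(-0.0049733282385885655), array([0.50644305, 0.21611868]), array([0.00431029, 0.00380016, 0.00357651]))
((array([157.96610169, 220.62711864]), 59), (array([388.88235294, 179.70588235]), 17))
ball (array([0.47192095, 0.38284235, 0.1105144 ]), np.float64(0.00045510127553885233)) [0.46919638 0.38106265 0.104     ]
((array([220.89534884, 221.        ]), 86), (array([337.94444444, 197.07407407]), 54))
knob (array([0.49481211, 0.21093245, 0.08197645]), np.float64(0.0034865543409609537)) [0.48970222 0.21312364 0.078     ]
tray (np.float64(0.16717010543117933), array([ 0.5016407 , -0.20501259]), array([0.00163582, 0.00218498, 0.00234209, 0.00221209]))
```

```bash
python3 - <<'E'
from h import *
t=load('top0.png');s=load('scene0.png')
print('ball@.104',plane(t,(158,220.8),.104),'scene',plane(s,np.array((547,80))/5+(279.6+.0,164.6),.104))
print('knob@.078',plane(t,np.array((376,264))/5+(144.6,169.6),.078),'scene',plane(s,np.array((298,160))/5+(279.6,164.6),.078))
th=.001;tt=np.array([.5005,.2138])
for n,c in(('t',t),('s',s)):
  for p in[(-30,168,104),(-10,0,78),(110,200,18),(110,-155,18),(-85,-155,18),(-85,200,18)]:
    print(n,p,proj(c,np.r_[np.array([[1,-th],[th,1]])@np.array(p[:2])/1000+tt,p[2]/1000]).round(1))
for u in[(86,214),(128,214),(128,261),(104,165),(145,165),(142,208)]: print(plane(t,u,.055).round(3))
E
```

```text
ball@.104 [0.47241292 0.38445003 0.104     ] scene [0.46938897 0.38594868 0.104     ]
knob@.078 [0.49151633 0.21589251 0.078     ] scene [0.48950707 0.21533161 0.078     ]
t (-30, 168, 104) [158.8 221.6]
t (-10, 0, 78) [220.5 222.8]
t (110, 200, 18) [164. 181.]
t (110, -155, 18) [279.5 193.4]
t (-85, -155, 18) [271.9 257.1]
t (-85, 200, 18) [153. 244.]
s (-30, 168, 104) [387.9 180.9]
s (-10, 0, 78) [338.8 196.9]
s (110, 200, 18) [407.6 229.2]
s (110, -155, 18) [298.5 243.9]
s (-85, -155, 18) [286.1 199.6]
s (-85, 200, 18) [385.6 187.8]
[0.477 0.612 0.055]
[0.49  0.49  0.055]
[0.355 0.465 0.055]
[0.63  0.589 0.055]
[0.644 0.467 0.055]
[0.513 0.453 0.055]
```

```bash
cat >> h.py <<'E'
TH=.001;TT=np.array([.501,.2145])
def W(x,y,z):  # press mm -> world
    c,s=np.cos(TH),np.sin(TH); return np.array([TT[0]+(c*x-s*y)/1000,TT[1]+(s*x+c*y)/1000,z/1000])
def ori(yaw,flip=False):
    M=np.array([[0,0,1],[0,1,0],[-1,0,0]],float) # cols x=-z, y=y, z=x
    if flip: M=M@np.diag([1,-1,-1])
    return (R.from_euler('z',yaw)*R.from_matrix(M)).as_rotvec()
O=ori(TH)
def gp(x,y,z): return W(x,y,z+3)   # TCP for grasp point at press (x,y,z)
def st(tag=''): print(tag,'t',round(float(manip.get_time()),1),'p',np.round(manip.get_position(),4),'F',np.round(manip.get_contact_force(),1),'w',round(float(manip.get_width()),4))
def ball(d,a): return (-30+48*np.sin(a),168+d,56+48*np.cos(a))
def knob(a):
    v=np.array([-95.,35.]); c,s=np.cos(a),np.sin(a); return (85+c*v[0]+s*v[1],0,43-s*v[0]+c*v[1])
E
python3 - <<'E'
from h import *
print(O,knob(1.8), [np.round(manip.solve_ik(p,o),2) if manip.solve_ik(p,o) is not None else None for o in(O,ori(TH,True)) for p in (gp(*ball(0,0)),gp(*knob(1.8)),gp(-60,-96,40))])
manip.move_to(gp(-30,168,180),O); manip.command_gripper(.046); st()
manip.servo_line(gp(*ball(0,0)),rate=.1); st()
snap('scene','s2.png');crop('s2.png','s2c.png',330,120,450,230,5)
snap('top','t22.png');crop('t22.png','t2c.png',110,170,230,270,5)
E
```

```text
[-7.85398157e-04  1.57079618e+00  7.85398157e-04] (np.float64(140.66886607658012), 0, np.float64(127.5634516191705)) [array([ 0.66,  0.59,  1.75, -0.  ,  0.8 , -0.91]), array([ 0.31,  0.64,  1.58, -0.  ,  0.92, -1.27]), array([ 0.24,  0.57,  2.1 , -0.  ,  0.48, -1.34]), array([ 0.66,  0.59,  1.75, -0.  ,  0.8 ,  2.23]), array([ 0.31,  0.64,  1.58, -0.  ,  0.92,  1.88]), array([ 0.24,  0.57,  2.1 , -0.  ,  0.48,  1.81])]
 t 1.7 p [0.4706 0.3827 0.1831] F [-0.   0.5  0.5] w 0.0463
 t 2.6 p [0.4712 0.3827 0.1075] F [0.4 0.5 0.7] w 0.0454
```

View pics/s2c.png

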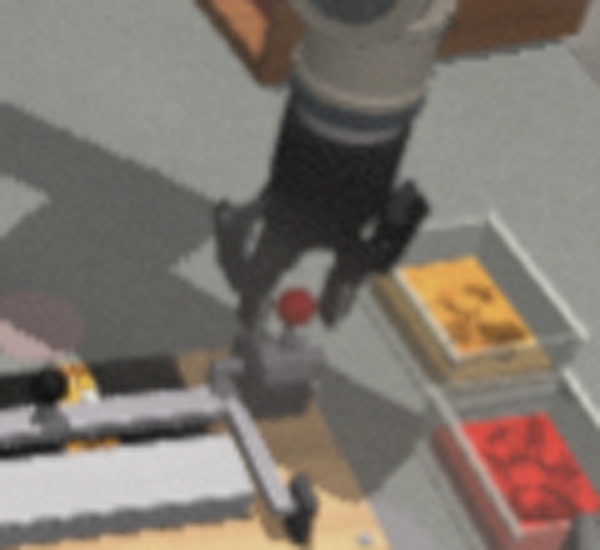

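View pics/t2c.png

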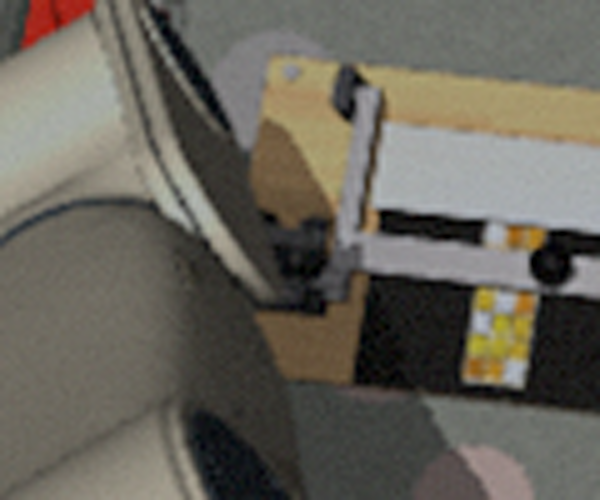

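```bash
python3 - <<'E'
from h import *
manip.command_gripper(.02,f_grip=60); st('grip')
for d in(5,10,16,22,26):
    manip.servo_line(gp(*ball(d,0)),rate=.05); st(d)
snap('scene','s3.png');crop('s3.png','s3c.png',330,120,450,230,5)
E
```

```text
grip t 3.1 p [0.4715 0.3834 0.108 ] F [0.1 2.2 6.6] w 0.023
5 t 3.3 p [0.4712 0.3867 0.1079] F [-0.6 -7.  10.6] w 0.0229
10 t 3.6 p [0.4712 0.3914 0.1079] F [-0.3 -7.  11.3] w 0.0232
16 t 3.9 p [0.4712 0.3973 0.1079] F [ 0.7 -8.9 11.3] w 0.023
22 t 4.1 p [0.4712 0.403  0.1079] F [ 0.7 -9.  11.3] w 0.0231
26 t 4.4 p [0.4712 0.4068 0.1079] F [ 1.1 -8.9 12.7] w 0.0228
```

View pics/s3c.png

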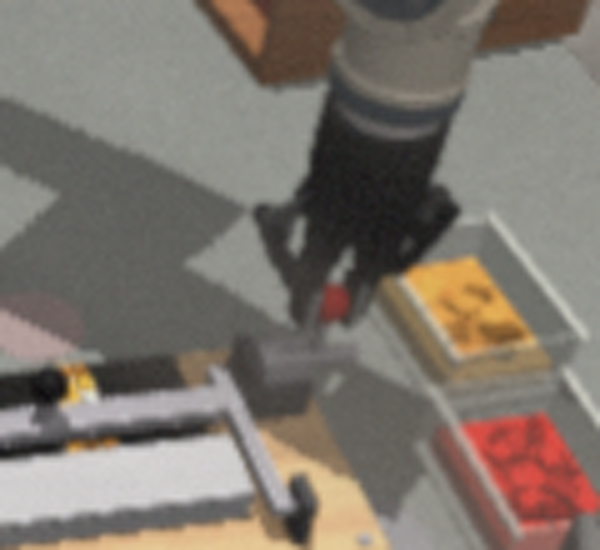

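```bash
python3 - <<'E'
from h import *
manip.servo_line(gp(*ball(28.5,0)),rate=.05); st(28.5)
for a in np.linspace(.1,1.45,14):
    manip.servo_line(gp(*ball(28.5,a)),rate=.05); 
    F=manip.get_contact_force()
    st(round(a,2)); 
    if np.abs(F).max()>28: print('STOP');break
snap('scene','s4.png');crop('s4.png','s4c.png',330,120,450,230,5)
E
```

```text
28.5 t 4.7 p [0.4712 0.4092 0.1079] F [ 0.5 -9.5 11.7] w 0.023
0.1 t 4.9 p [0.4754 0.409  0.1077] F [-2.1 -9.5 15.4] w 0.0229
0.2 t 5.2 p [0.4799 0.4088 0.1067] F [ -2.4 -10.1  14.8] w 0.0233
0.31 t 5.4 p [0.4845 0.4085 0.105 ] F [-1.9 -9.4 10.1] w 0.0229
0.41 t 5.7 p [0.4892 0.4084 0.1032] F [-1.7 -9.9 11.4] w 0.0228
0.52 t 5.9 p [0.4938 0.4085 0.101 ] F [-2.3 -9.7 10.4] w 0.0231
0.62 t 6.2 p [0.4983 0.4085 0.0984] F [-0.6 -9.9 11.5] w 0.0231
0.72 t 6.4 p [0.5025 0.4086 0.0954] F [-0.1 -9.2  9.5] w 0.0231
0.83 t 6.7 p [0.5064 0.4087 0.092 ] F [ 0.9 -9.9 10.7] w 0.0232
0.93 t 6.9 p [0.51   0.4091 0.0885] F [ 1.8 -8.7 10.5] w 0.0227
1.03 t 7.2 p [0.513  0.4088 0.0842] F [ 2.9 -8.4  8.7] w 0.0232
1.14 t 7.4 p [0.5156 0.4088 0.0798] F [ 3.9 -9.   8.8] w 0.0227
1.24 t 7.7 p [0.5182 0.4095 0.0755] F [  4.1 -10.7   9.2] w 0.0229
1.35 t 7.9 p [0.5201 0.4092 0.071 ] F [ 8.  -9.8  9.5] w 0.0225
1.45 t 8.2 p [0.5194 0.4085 0.0649] F [ 5.5 -9.5  5. ] w 0.0224
```

View pics/s4c.png

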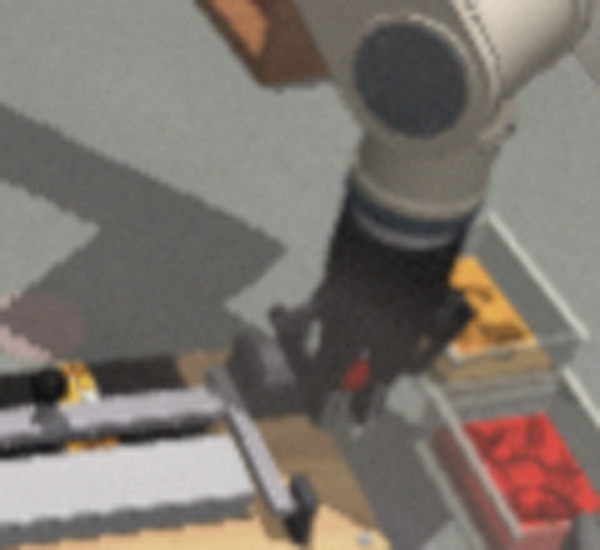

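```bash
python3 - <<'E'
from h import *
for d in(24,20,17,15):
    manip.servo_line(gp(*ball(d,1.45)),rate=.05); st(d)
manip.command_gripper(.05); st('open')
p=manip.get_position(); manip.servo_line(p+[0,0,.1],rate=.1)
manip.move_to(gp(-10,-60,190),O); st()
for n in('scene','top'):
    snap(n,n[0]+'5.png')
crop('s5.png','s5c.png',310,130,430,230,5);crop('t5.png','t5c.png',130,170,250,270,5)
E
```

```text
24 t 8.5 p [0.5193 0.4045 0.0651] F [ 4.8 -8.   5.3] w 0.0224
20 t 8.7 p [0.5192 0.4033 0.0654] F [1.3 4.3 2. ] w 0.0224
17 t 9.0 p [0.5192 0.4027 0.0656] F [-0.3 15.1 -1. ] w 0.0226
15 t 9.2 p [0.5191 0.4023 0.0658] F [-1.  22.1 -2.1] w 0.0223
open t 9.6 p [0.5183 0.3969 0.0645] F [-0.3  0.7 -0.7] w 0.0498
 t 11.7 p [0.4917 0.1552 0.1931] F [-0.3  0.8  0.3] w 0.0501
```

View pics/s5c.png

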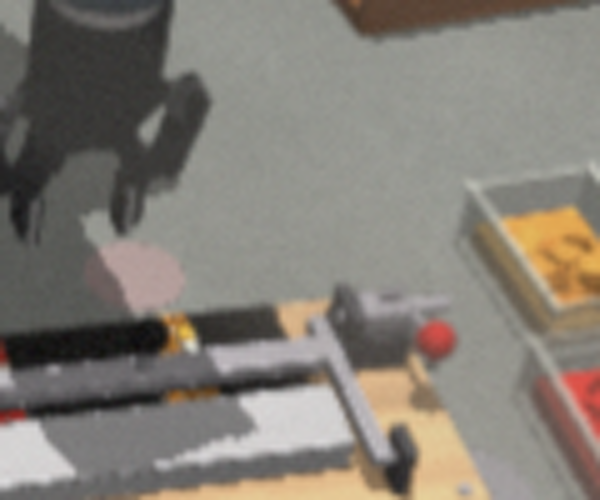

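View pics/t5c.png

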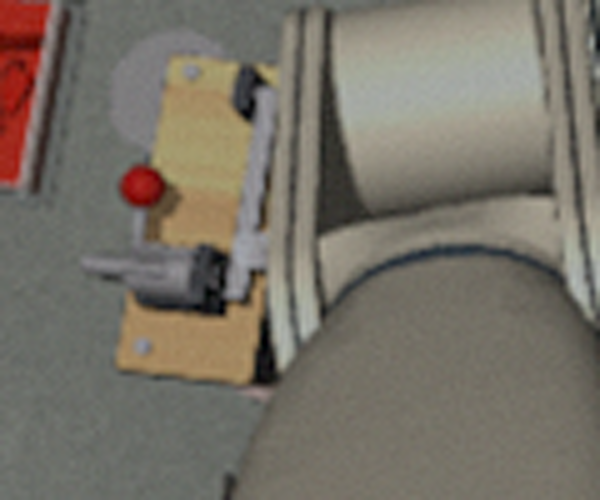

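```bash
python3 - <<'E'
from h import *
manip.move_to(gp(-10,0,150),O); manip.command_gripper(.05)
manip.servo_line(gp(*knob(0)),rate=.1); st()
manip.command_gripper(.02,f_grip=60); st('grip')
for a in np.linspace(.1,1.8,18):
    manip.servo_line(gp(*knob(a)),rate=.07); st(round(a,2))
    F=manip.get_contact_force()
    if np.abs(F).max()>35 or manip.get_width()<.021: print('STOP');break
snap('scene','s6.png');crop('s6.png','s6c.png',280,110,430,230,5)
E
```

```text
t 13.3 p [0.4914 0.2146 0.0814] F [ 0.7  0.6 -0.2] w 0.0498
grip t 13.7 p [0.4915 0.2153 0.082 ] F [-2.   2.8  5.4] w 0.023
0.1 t 13.9 p [0.495  0.2152 0.0904] F [ 0.1  7.9 -5.1] w 0.0229
0.2 t 14.2 p [0.4994 0.2152 0.0989] F [-0.4  6.8 -7.3] w 0.023
0.3 t 14.5 p [0.5049 0.2152 0.1071] F [-0.7  7.4 -6.7] w 0.0229
0.4 t 14.8 p [0.5118 0.2151 0.1147] F [ 0.7  7.4 -8.5] w 0.023
0.5 t 15.1 p [0.5193 0.2151 0.1216] F [ 0.8  7.1 -9.2] w 0.0226
0.6 t 15.4 p [0.5267 0.215  0.1277] F [  1.1   8.4 -10. ] w 0.0228
0.7 t 15.7 p [0.5355 0.215  0.1328] F [  2.2   6.4 -12.4] w 0.0228
0.8 t 16.0 p [0.5453 0.215  0.1366] F [  7.4   9.1 -22. ] w 0.0223
0.9 t 16.3 p [0.5542 0.215  0.1396] F [  6.4   9.5 -23.9] w 0.0213
1.0 t 16.6 p [0.5635 0.2148 0.1423] F [  3.8   6.7 -20.5] w 0.0204
STOP
```

View pics/s6c.png

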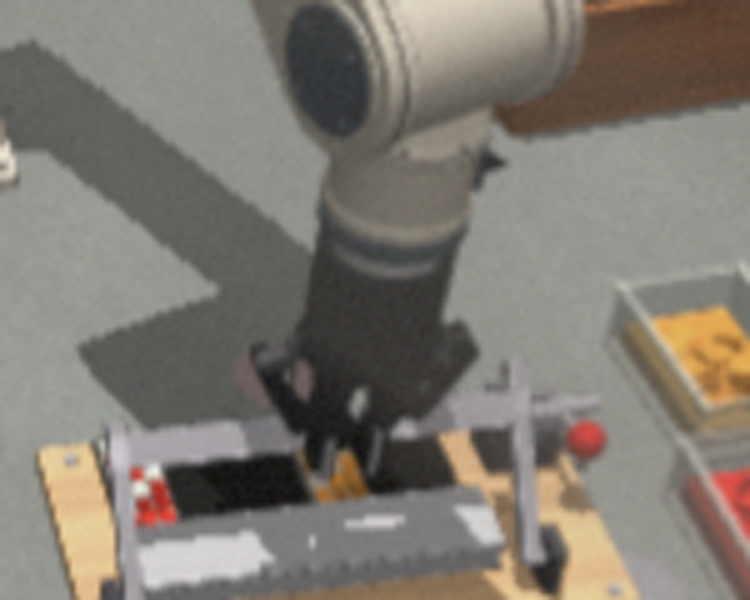

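```bash
python3 - <<'E'
from h import *
st(); print(manip.get_torque())
snap('top','t7.png')
crop('t7.png','t7c.png',150,150,300,270,5)
c=load('s6.png')
crop('s6.png','s6d.png',320,160,380,210,12)
E
```

```text
t 16.6 p [0.5633 0.2148 0.1422] F [  5.3   8.1 -21.5] w 0.0202
[ 1.07164813 -0.89839908 -0.13984436]
```

View pics/t7c.png

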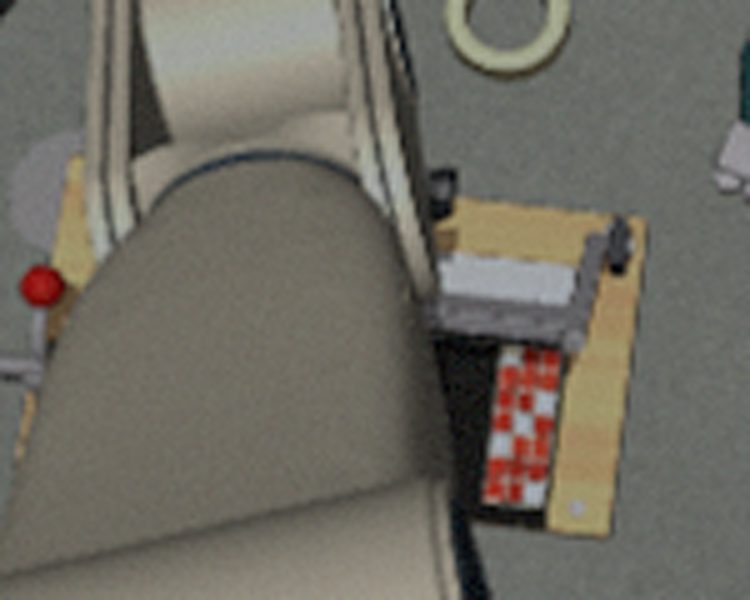

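View pics/s6d.png

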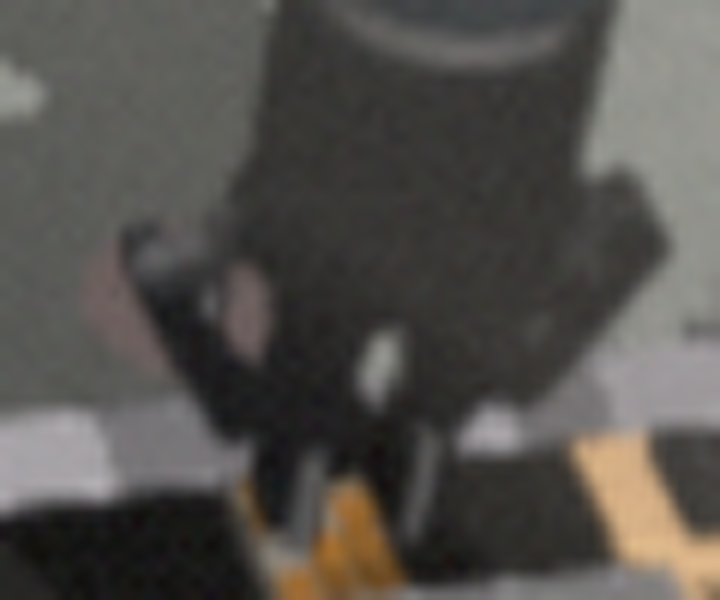

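```bash
python3 - <<'E'
from h import *
t=load('t7.png')
for a in(.7,.8,.9,1.0,1.1):
    # crossbar outer top edge/front at y=-128 : local rel. pivot: (-106..-84, +6)
    for q in((-106,6),(-84,6),(-106,-6)):
        c,s=np.cos(a),np.sin(a); p=(85+c*q[0]+s*q[1],-128,43-s*q[0]+c*q[1])
        print(a,q,((proj(t,W(*p))-150)*5).round(0),end=' ')
    k=knob(a); print()
s=load('s6.png')
for a in(.7,.8,.9,1.0,1.1):
    c,s_=np.cos(a),np.sin(a)
    print(a,[((proj(s,W(85+c*q[0]+s_*q[1],y,43-s_*q[0]+c*q[1]))-(280,110))*5).round(0) for q in((-106,6),(-84,6)) for y in (-128,128)], ((proj(s,W(*knob(a)))-(320,160))*12).round())
E
```

```text
0.7 (-106, 6) [573. 344.] 0.7 (-84, 6) [578. 320.] 0.7 (-106, -6) [572. 361.] 
0.8 (-106, 6) [574. 328.] 0.8 (-84, 6) [579. 307.] 0.8 (-106, -6) [573. 346.] 
0.9 (-106, 6) [575. 311.] 0.9 (-84, 6) [580. 294.] 0.9 (-106, -6) [574. 330.] 
1.0 (-106, 6) [577. 293.] 1.0 (-84, 6) [581. 280.] 1.0 (-106, -6) [575. 313.] 
1.1 (-106, 6) [578. 275.] 1.1 (-84, 6) [582. 265.] 1.1 (-106, -6) [577. 296.] 
0.7 [array([110., 435.]), array([507., 388.]), array([114., 470.]), array([512., 422.])] [305. 416.]
0.8 [array([113., 435.]), array([513., 387.]), array([117., 471.]), array([517., 422.])] [318. 427.]
0.9 [array([117., 436.]), array([520., 389.]), array([120., 472.]), array([522., 424.])] [332. 443.]
1.0 [array([121., 440.]), array([527., 392.]), array([123., 476.]), array([528., 427.])] [345. 462.]
1.1 [array([125., 445.]), array([535., 397.]), array([127., 480.]), array([534., 431.])] [358. 486.]
```

```bash
python3 - <<'E'
from h import *
for a in (.9,.8,.7,.6,.5,.4,.3,.2):
    manip.servo_line(gp(*knob(a)),rate=.07); st(a)
    F=manip.get_contact_force()
    if np.abs(F).max()>35 or manip.get_width()<.019: print('STOP');break
snap('scene','s8.png');crop('s8.png','s8c.png',280,110,430,230,5)
E
```

```text
0.9 t 17.0 p [0.5538 0.2148 0.14  ] F [  5.9   7.1 -18.6] w 0.0203
0.8 t 17.3 p [0.5445 0.2142 0.1384] F [ 0.  -0.7  0.5] w 0.0199
0.7 t 17.6 p [0.5354 0.2143 0.134 ] F [-0.6 -0.  -0.5] w 0.0199
0.6 t 17.8 p [0.5267 0.2144 0.1282] F [0. 0. 1.] w 0.0201
0.5 t 18.1 p [0.5187 0.2144 0.1218] F [-0.3 -0.6 -0.7] w 0.0202
0.4 t 18.4 p [0.5114 0.2144 0.1147] F [0.3 0.1 0.8] w 0.0199
0.3 t 18.7 p [0.5052 0.2145 0.1071] F [-0.1  0.4 -0.7] w 0.0199
0.2 t 19.0 p [0.5043 0.2154 0.101 ] F [ 9.4 -2.7  5.6] w 0.0201
```

View pics/s8c.png

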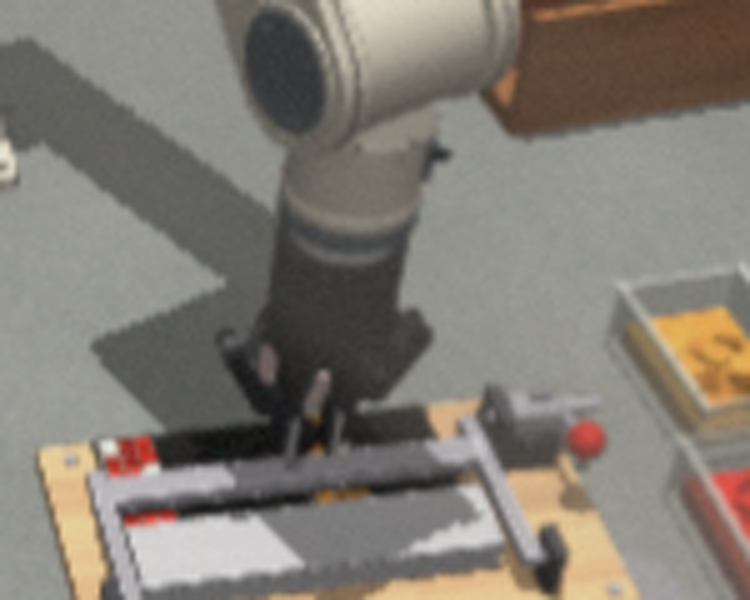

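```bash
python3 - <<'E'
from h import *
p=manip.get_position(); manip.servo_line(p+[.0,0,.07],rate=.1); manip.command_gripper(.05)
k=np.array(knob(0)); off=np.array([0,.5,-4])
manip.servo_line(gp(*(k+off+[0,0,50]))); manip.servo_line(gp(*(k+off)),rate=.08); st()
manip.command_gripper(.015,f_grip=60); st('60'); print(manip.get_torque().round(2))
manip.hold(.2)
manip.command_gripper(.015,f_grip=110); st('110'); print(manip.get_torque().round(2))
E
```

```text
t 21.6 p [0.4911 0.215  0.077 ] F [ 1.3 -0.2 -0.6] w 0.0499
60 t 21.9 p [0.4914 0.2153 0.0777] F [-1.6  1.2  4.9] w 0.0231
[ 0.2   0.24 -0.01]
110 t 22.3 p [0.4914 0.2153 0.0779] F [-1.6  1.2  8.4] w 0.0219
[ 0.18  0.34 -0.07]
```

```bash
python3 - <<'E'
from h import *
off=np.array([0,.5,-4])
manip.command_gripper(.015,f_grip=90)
for a in np.linspace(.1,1.8,18):
    manip.servo_line(gp(*(np.array(knob(a))+off)),rate=.07); st(round(a,2)); print(manip.get_torque().round(2))
    F=manip.get_contact_force()
    if np.abs(F).max()>22 or manip.get_width()<.0205: print('STOP');break
snap('scene','s9.png');crop('s9.png','s9c.png',280,110,430,230,5)
E
```

```text
0.1 t 22.9 p [0.4947 0.2152 0.086 ] F [-0.3  6.1 -5.8] w 0.0216
[0.8  0.25 0.03]
0.2 t 23.1 p [0.499  0.2152 0.0942] F [  0.7   7.6 -12.2] w 0.0223
[1.06 0.55 0.08]
0.3 t 23.4 p [0.5035 0.2152 0.1023] F [-3.8  8.4 -8.5] w 0.0216
[1.42 1.13 0.17]
0.4 t 23.7 p [0.5083 0.2151 0.1099] F [-9.2  8.1 -2.8] w 0.0218
[1.87 2.11 0.1 ]
0.5 t 24.0 p [0.5166 0.2153 0.1178] F [-11.8   5.7   3.6] w 0.0214
[2.09 1.83 1.89]
0.6 t 24.3 p [0.521  0.2149 0.1244] F [-23.6   8.2  20.7] w 0.0218
[ 0.39  4.12 -1.87]
STOP
```

View pics/s9c.png

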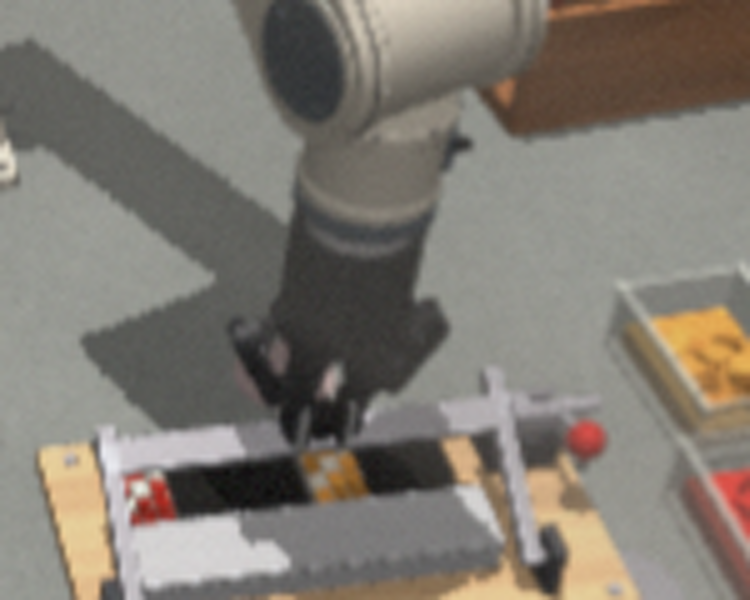

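```bash
python3 - <<'E'
from h import *
off=np.array([0,.5,-4])
manip.command_gripper(.015,f_grip=30);st('slack')
for a in (.5,.4,.3,.2,.1,.0):
    manip.servo_line(gp(*(np.array(knob(a))+off)),rate=.07); st(a)
    F=manip.get_contact_force()
    if np.abs(F).max()>30: print('STOP');break
snap('scene','s10.png');crop('s10.png','s10c.png',280,110,430,230,5)
E
```

```text
slack t 24.6 p [0.5209 0.215  0.1243] F [-24.3   8.4  20.2] w 0.0217
0.5 t 24.9 p [0.514  0.215  0.1179] F [-20.8   7.4  16. ] w 0.0217
0.4 t 25.2 p [0.5083 0.2151 0.1107] F [ 17.4  13.6 -19.1] w 0.0217
0.3 t 25.4 p [0.497  0.2151 0.102 ] F [-16.6  16.    6. ] w 0.0218
0.2 t 25.7 p [0.4923 0.2151 0.0936] F [-40.4  11.3  24.4] w 0.0215
STOP
```

View pics/s10c.png

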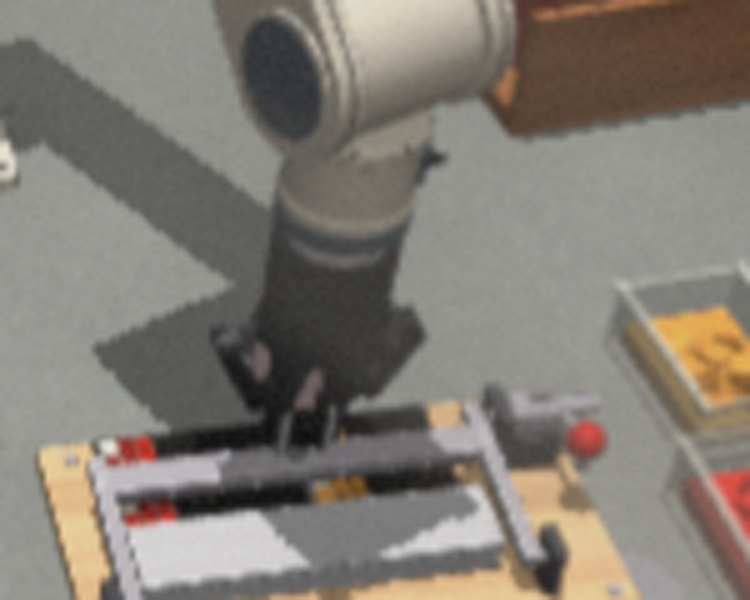

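```bash
python3 - <<'E'
from h import *
manip.command_gripper(.05);st('open')
p=manip.get_position(); manip.servo_line(p+[0,0,.06],rate=.1)
off=np.array([0,.7,2.])
k=np.array(knob(0))
manip.servo_line(gp(*(k+off+[0,0,20]))); manip.servo_line(gp(*(k+off)),rate=.08); st()
snap('scene','s11.png');crop('s11.png','s11c.png',320,150,390,210,10)
manip.command_gripper(.015,f_grip=25); st('25'); print(manip.get_torque().round(2))
E
```

```text
open t 26.2 p [0.5004 0.2148 0.0953] F [0.4 0.4 0.4] w 0.0499
 t 27.8 p [0.4908 0.2151 0.0827] F [0.2 0.3 0.2] w 0.0497
25 t 28.2 p [0.4913 0.2153 0.0835] F [-1.4 -0.   3.6] w 0.024
[0.02 0.15 0.01]
```

View pics/s11c.png

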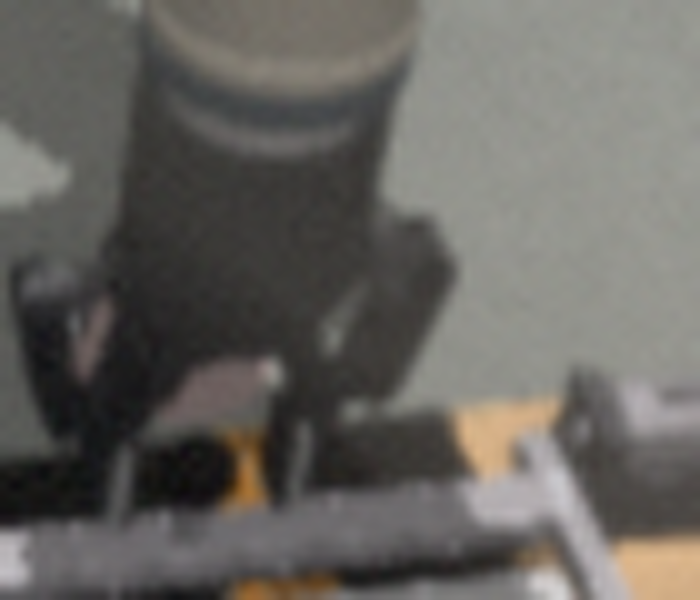

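```bash
python3 - <<'E'
from h import *
off=np.array([0,.7,2.])
for a in np.linspace(.1,1.8,18):
    k=np.array(knob(a)); 
    manip.servo_line(gp(*(k+off)),rate=.07)
    F=manip.get_contact_force(); r=(k-[85,0,43]); r/=np.linalg.norm(r); tn=np.array([r[2],0,-r[0]])
    print(round(a,2),'F',F.round(1),'rad',round(F@r,1),'tan',round(F@tn,1),'w',round(float(manip.get_width()),4), 'err',((manip.get_position()-gp(*(k+off)))*1000).round(1))
    if np.abs(F).max()>18 or manip.get_width()<.0215: print('STOP');break
snap('scene','s12.png');crop('s12.png','s12c.png',280,110,430,230,5)
E
```

```text
0.1 F [ 0.4  1.6 -4.6] rad -2.4 tan -3.9 w 0.0243 err [0.  0.1 0.1]
0.2 F [-1.4  4.4 -4.7] rad -1.3 tan -4.7 w 0.0242 err [-0.4  0.  -0.1]
0.3 F [-2.6  3.8 -2.6] rad 0.5 tan -3.7 w 0.0241 err [-0.5 -0.  -0.2]
0.4 F [-3.4  3.1 -2.7] rad 0.7 tan -4.3 w 0.0241 err [-0.6 -0.1 -0.3]
0.5 F [-5.3  3.1 -2.6] rad 1.5 tan -5.7 w 0.0243 err [-0.6 -0.1 -0.3]
0.6 F [-3.8  2.5 -1.4] rad 1.1 tan -3.9 w 0.0238 err [-0.4 -0.1 -0.3]
0.7 F [-3.3  1.1 -2.4] rad -0.5 tan -4.1 w 0.0242 err [-0.2 -0.2 -0.3]
0.8 F [-2.1  0.8 -2.5] rad -1.4 tan -2.9 w 0.0242 err [-0.2 -0.2 -0.2]
0.9 F [-2.3  0.9 -2.7] rad -1.8 tan -3.0 w 0.024 err [-0.1 -0.2 -0.2]
1.0 F [-2.3 -1.  -1.6] rad -1.0 tan -2.6 w 0.0241 err [-0.1 -0.2 -0.1]
1.1 F [-2.6 -3.3 -1. ] rad -0.7 tan -2.7 w 0.0239 err [-0.2 -0.3 -0.1]
1.2 F [-1.7 -4.9 -0.3] rad -0.3 tan -1.7 w 0.0241 err [-0.1 -0.3 -0.1]
1.3 F [-2.8 -4.9  1. ] rad 0.7 tan -2.9 w 0.0239 err [-0.  -0.4  0. ]
1.4 F [-2.  -6.4  1.4] rad 1.0 tan -2.2 w 0.0239 err [ 0.2 -0.4  0.2]
1.5 F [-0.5 -5.6  1.8] rad 1.6 tan -1.0 w 0.0239 err [ 0.6 -0.4  0.4]
1.6 F [ 0.3 -5.9  3.6] rad 3.4 tan -1.1 w 0.0239 err [ 0.9 -0.5  0.6]
1.7 F [ 1.2 -6.5  3.2] rad 3.4 tan -0.4 w 0.0236 err [ 1.4 -0.5  0.9]
1.8 F [ 1.9 -7.4  3.8] rad 4.2 tan -0.5 w 0.0232 err [ 2.1 -0.6  1.4]
```

View pics/s12c.png

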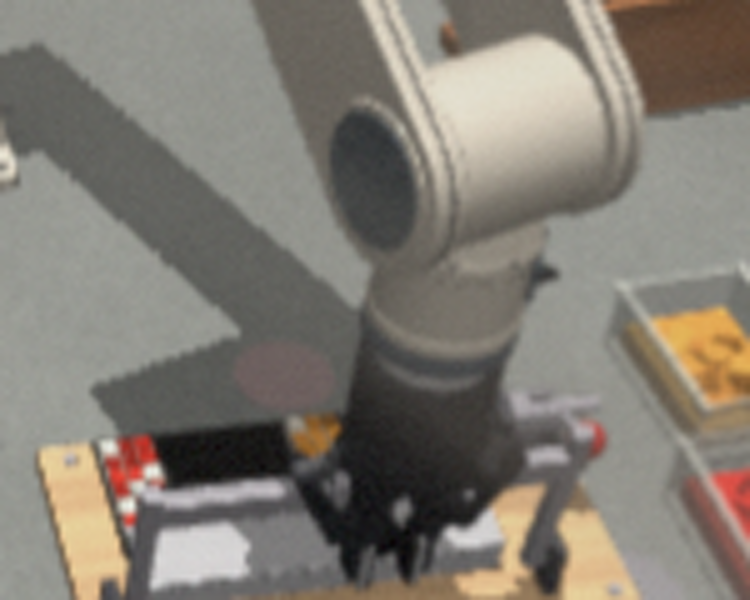

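```bash
python3 - <<'E'
from h import *
manip.command_gripper(.05);st('open')
p=manip.get_position(); manip.servo_line(p+[.005,0,.1],rate=.1)
manip.move_to([.35,.05,.3],O);st()
for n in('scene','top'): snap(n,n[0]+'13.png')
crop('s13.png','s13c.png',270,120,420,240,5);crop('t13.png','t13c.png',140,150,300,270,5)
E
```

```text
open t 33.9 p [0.6416 0.2158 0.1326] F [ 0.1 -1.  -0. ] w 0.05
 t 36.4 p [0.3512 0.0503 0.3003] F [ 0.8 -0.3 -1.1] w 0.05
```

View pics/s13c.png

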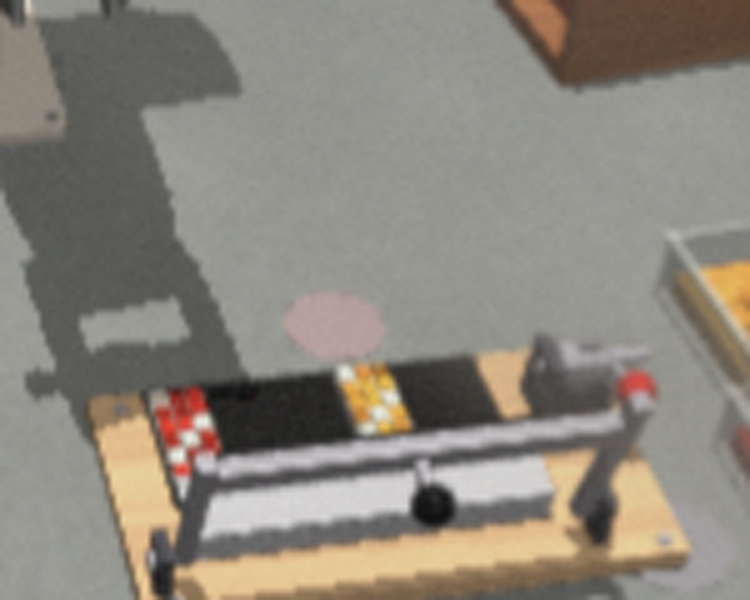

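View pics/t13c.png

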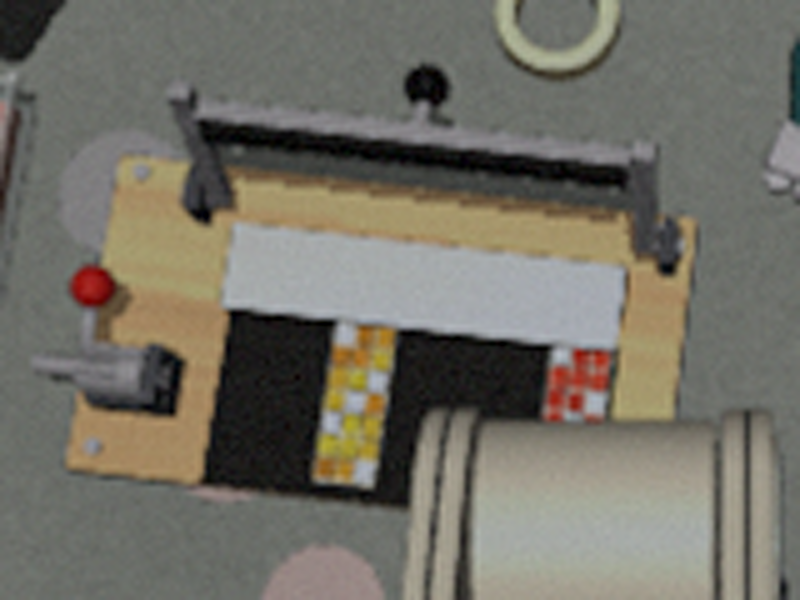

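View pics/t13.png

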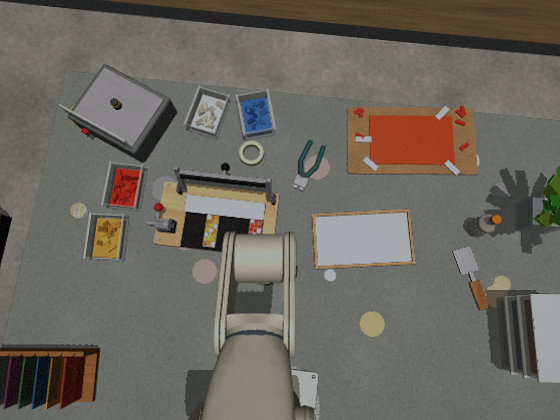

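```bash
python3 - <<'E'
from h import *
t=load('t13.png')
def loc(p): 
    d=p[:2]-TT; return (np.array([[np.cos(TH),np.sin(TH)],[-np.sin(TH),np.cos(TH)]])@d*1000).round(1)
for n,U in(('y',[(312,477),(375,487),(335,318),(397,327)]),):
    print(n,[loc(plane(t,np.array(u)/5+(139.6,149.6),.03)) for u in U])
t0=load('top0.png')
print('r',[loc(plane(t0,np.array(u)/5+(144.6,169.6),.03)) for u in[(507,399),(571,407),(527,245),(587,252)]])
print('y',[loc(plane(t0,np.array(u)/5+(144.6,169.6),.03)) for u in[(286,380),(350,389)]])
# colour masks
h=cv2.cvtColor(t['image'],cv2.COLOR_RGB2HSV)
m=cv2.inRange(h,(10,100,80),(35,255,255)); m[:210]=0;m[255:]=0;m[:,:198]=0;m[:,225:]=0
print(cv2.minAreaRect(cv2.findNonZero(m)))
E
```

```text
y [array([-74. ,  52.2]), array([-75.8,  14.6]), array([22. , 52.9]), array([20.6, 15.3])]
r [array([-72.7, -78. ]), array([ -73.2, -115.9]), array([ 19.9, -77.9]), array([  19.7, -113.9])]
y [array([-75.8,  52.5]), array([-76.9,  14.4])]
((210.3000030517578, 229.8999786376953), (12.445079803466797, 31.112699508666992), 8.130102157592773)
```

```bash
cat >> h.py <<'E'
def pick(gx,gy,f=60):
    manip.command_gripper(.05)
    manip.move_to(W(gx,gy,120),O); manip.servo_line(W(gx,gy,48),rate=.12); 
    manip.hold(.1); F0=manip.get_contact_force()[2]; z=48
    while z>36:
        z-=1; manip.servo_line(W(gx,gy,z),rate=.03)
        if manip.get_contact_force()[2]-F0>3: break
    st('touch z%d'%z)
    zz=manip.get_position()[2]*1000+2.0
    manip.servo_line(W(gx,gy,zz),rate=.03)
    manip.command_gripper(.025,f_grip=f); st('grip'); return zz
E
python3 - <<'E'
from h import *
zz=pick(-20,33.3)
manip.servo_line(W(-20,33.3,zz+1.5),rate=.03)
manip.servo_line(W(-65,33.3,zz+1.5),rate=.06); st('slid')
snap('scene','s14.png');crop('s14.png','s14c.png',270,120,420,240,5)
E
```

```text
touch z36 t 41.7 p [0.4811 0.2478 0.037 ] F [-2.8 -1.3 12.4] w 0.05
grip t 42.2 p [0.4811 0.248  0.0393] F [-1.   0.4  7.3] w 0.0346
slid t 43.4 p [0.4365 0.248  0.0406] F [-0.1  0.  -1. ] w 0.0343
```

View pics/s14c.png

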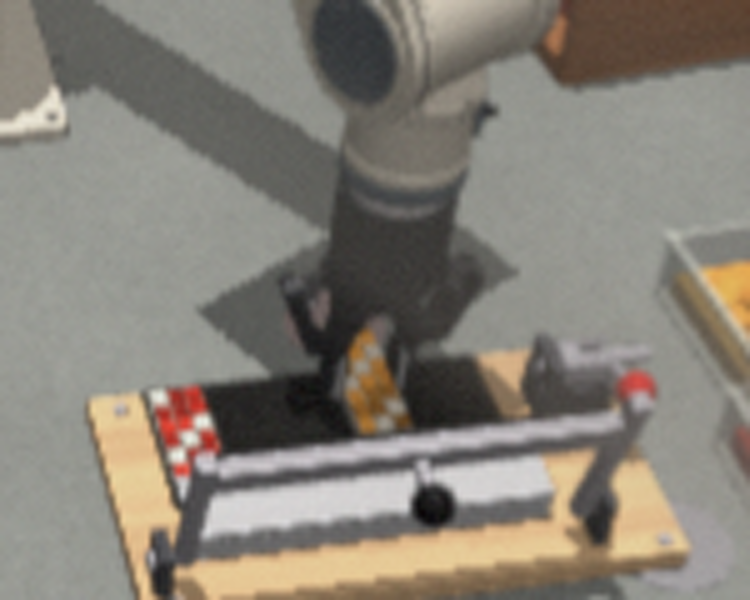

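```bash
cat >> h.py <<'E'
def tray_pose(fn,bad=None):
    t=load(fn); h=cv2.cvtColor(t['image'],cv2.COLOR_RGB2HSV)
    m=cv2.inRange(h,(8,90,60),(22,255,255)); m[:, :285]=0; m[:,440:]=0; m[:195]=0; m[300:]=0
    cs,_=cv2.findContours(cv2.morphologyEx(m,cv2.MORPH_CLOSE,np.ones((3,3))),cv2.RETR_EXTERNAL,cv2.CHAIN_APPROX_NONE)
    c=max(cs,key=lambda c:cv2.contourArea(cv2.convexHull(c)))
    pts=np.array([plane(t,u[0],.012)[:2] for u in c]).astype(np.float32)*1000
    (cx,cy),(w,hh),an=cv2.minAreaRect(pts); 
    b=cv2.boxPoints(((cx,cy),(w,hh),an)); e1=b[1]-b[0]; e2=b[2]-b[1]
    L=e1 if np.linalg.norm(e1)>np.linalg.norm(e2) else e2
    if L[1]<0: L=-L
    th=np.arctan2(-L[0],L[1]); return np.array([cx,cy])/1000,th,(w,hh)
E
python3 - <<'E'
from h import *
p=manip.get_position(); manip.servo_line(p+[0,0,.06],rate=.1); st('lift')
snap('top','t15.png'); print(tray_pose('top0.png'),tray_pose('t13.png'),tray_pose('t15.png'))
crop('t15.png','t15c.png',180,180,440,300,3)
E
```

```text
lift t 44.1 p [0.4363 0.2478 0.1005] F [-0.6  0.1 -2. ] w 0.0343
(array([ 0.50211005, -0.20215341]), np.float32(0.16339616), (165.8597869873047, 296.06463623046875)) (array([ 0.50215002, -0.2021777 ]), np.float32(0.16382903), (165.8882293701172, 296.1778259277344)) (array([ 0.50214212, -0.20216632]), np.float32(0.16451283), (165.80886840820312, 296.2348327636719))
```

View pics/t15c.png

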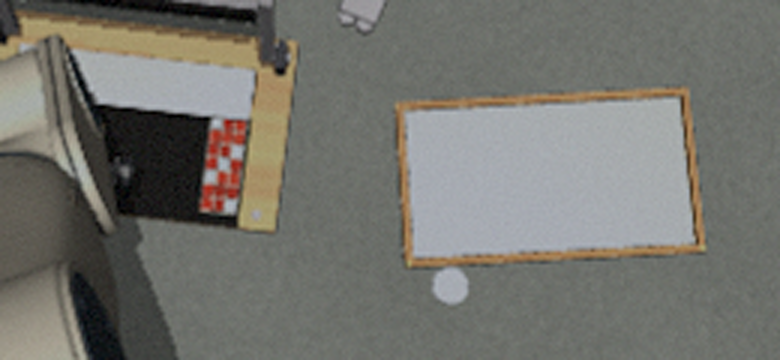

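```bash
cat >> h.py <<'E'
def place(tc,th,ty,zrel,tx=0.):
    Mt=np.array([[np.cos(th),-np.sin(th)],[np.sin(th),np.cos(th)]]); xy=tc+Mt@np.array([tx,ty]); o=ori(th)
    manip.move_to(np.r_[xy,.11],o); st('above')
    if manip.get_width()<.031: print('LOST'); return False
    manip.servo_line(np.r_[xy,zrel+.012],rate=.12)
    F0=manip.get_contact_force()[2]; z=zrel+.012
    while z>zrel-.002:
        z-=.001; manip.servo_line(np.r_[xy,z],rate=.03)
        if manip.get_contact_force()[2]-F0>3: break
    st('down'); manip.command_gripper(.055); st('open')
    manip.servo_line(np.r_[xy,.12],rate=.12); return True
E
python3 - <<'E'
from h import *
tc,th,_=tray_pose('t15.png')
print(place(tc,float(th),-.06,.0273))
manip.move_to(W(-60,-60,250),O)
snap('top','t16.png');snap('scene','s16.png'); print(tray_pose('t16.png'))
crop('t16.png','t16c.png',180,180,440,300,3);crop('s16.png','s16c.png',140,150,430,270,2.7)
E
```

```text
above t 46.1 p [ 0.5121 -0.2604  0.1098] F [ 0.9 -0.9 -0.6] w 0.0344
down t 50.1 p [ 0.5121 -0.2614  0.0273] F [-2.7  0.5 11.6] w 0.0343
open t 50.4 p [ 0.5119 -0.2614  0.0261] F [0.4 0.3 0.6] w 0.0551
True
(array([ 0.50216528, -0.20226999]), np.float32(0.163829), (165.8882293701172, 295.9907531738281))
```

View pics/t16c.png

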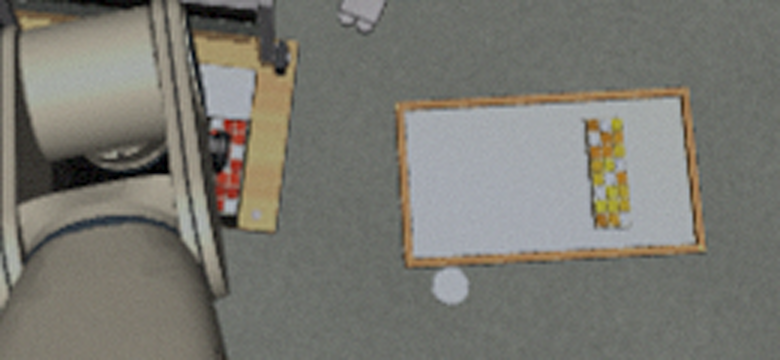

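View pics/s16c.png

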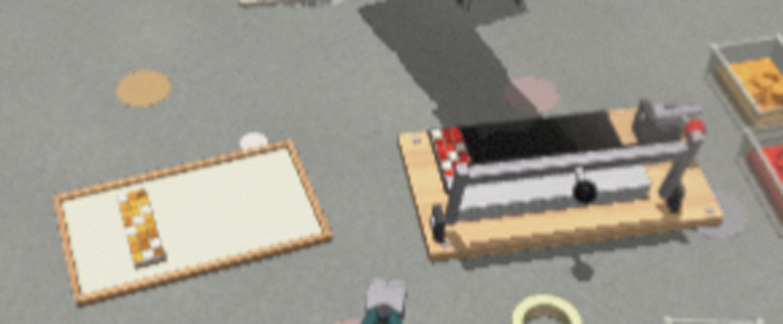

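Yellow lies flat in the tray at top-crop (607,173); the press only holds red now. Red next; the side frame is level, so the same approach works.

```bash
python3 - <<'E'
from h import *
zz=pick(-18,-96.5)
if manip.get_width()<.031: raise SystemExit('no grip')
manip.servo_line(W(-18,-96.5,zz+1.5),rate=.03)
manip.servo_line(W(-63,-96.5,zz+1.5),rate=.06); st('slid')
p=manip.get_position(); manip.servo_line(p+[0,0,.06],rate=.1); st('lift')
snap('top','t17.png');snap('scene','s17.png'); print(zz,tray_pose('t17.png'))
crop('t17.png','t17c.png',180,180,440,300,3);crop('s17.png','s17c.png',140,130,430,270,2.7)
E
```

```text
touch z36 t 57.8 p [0.4832 0.118  0.037 ] F [-3.4 -1.2 14.9] w 0.05
grip t 58.3 p [0.4831 0.1179 0.0393] F [-1.7 -0.6  8.8] w 0.0346
slid t 59.4 p [0.4387 0.1181 0.0406] F [ 0.1  0.1 -0.2] w 0.0345
lift t 60.2 p [0.4385 0.118  0.1004] F [ 0.3 -1.  -1.2] w 0.0342
38.950272912187636 (array([ 0.50213638, -0.20216565]), np.float32(0.1645976), (165.80857849121094, 296.241943359375))
```

View pics/t17c.png

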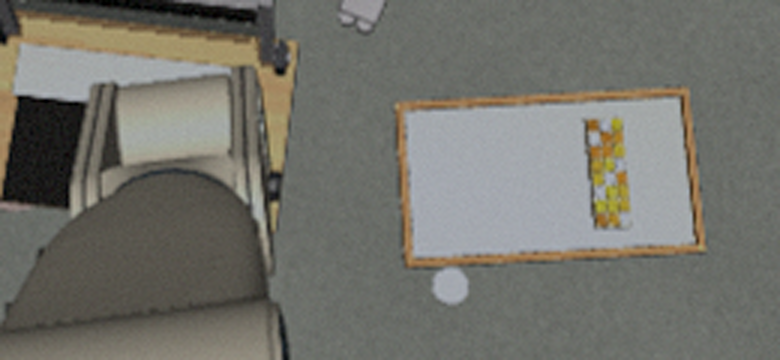

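View pics/s17c.png

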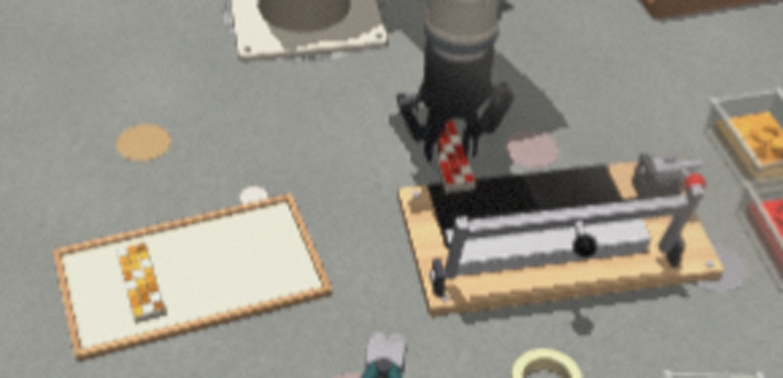

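```bash
python3 - <<'E'
from h import *
tc,th,_=tray_pose('t17.png')
print(place(tc,float(th),.05,.0275))
manip.move_to(W(-60,0,250),O)
snap('top','t18.png');snap('scene','s18.png'); print(tray_pose('t18.png'))
crop('t18.png','t18c.png',180,180,440,300,3);crop('s18.png','s18c.png',140,130,430,270,2.7)
E
```

```text
above t 61.4 p [ 0.4935 -0.1521  0.1096] F [ 0.   1.  -2.1] w 0.0348
down t 65.3 p [ 0.494  -0.1529  0.0273] F [-2.6  1.7 10.6] w 0.0343
open t 65.7 p [ 0.494  -0.1529  0.0264] F [-0.6  1.1  0.2] w 0.0552
True
(array([ 0.50217206, -0.20181207]), np.float32(0.1631693), (165.8140106201172, 296.8612976074219))
```

View pics/t18c.png

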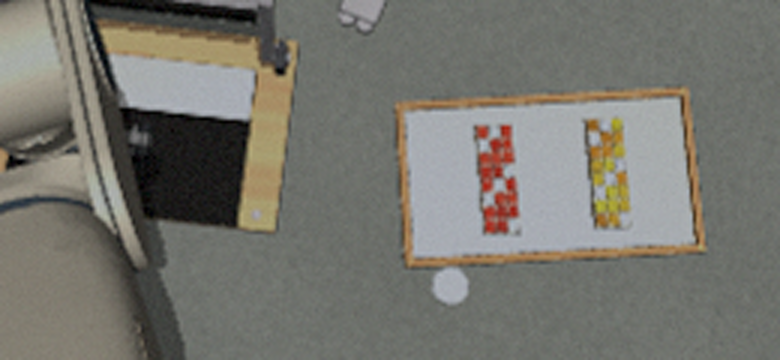

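View pics/s18c.png

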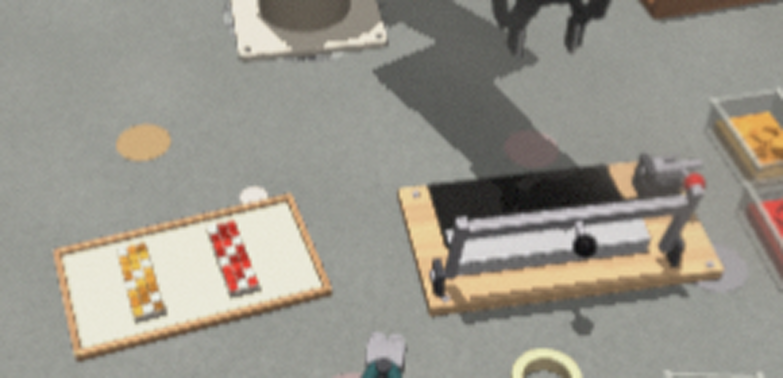

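```bash
python3 - <<'E'
from h import *
off=np.array([0,.7,2.])
k=np.array(knob(1.8)); 
manip.command_gripper(.05)
manip.move_to(gp(*(k+off+[3,0,110])),O); manip.servo_line(gp(*(k+off)),rate=.1); st()
manip.command_gripper(.015,f_grip=25); st('25')
for a in np.linspace(1.7,-.02,18):
    k=np.array(knob(a)); 
    manip.servo_line(gp(*(k+off)),rate=.07)
    F=manip.get_contact_force(); r=(k-[85,0,43]); r/=np.linalg.norm(r); tn=np.array([r[2],0,-r[0]])
    print(round(a,2),'F',F.round(1),'rad',round(F@r,1),'tan',round(F@tn,1),'w',round(float(manip.get_width()),4), 'err',((manip.get_position()-gp(*(k+off)))*1000).round(1))
    if np.abs(F).max()>18 or manip.get_width()<.0215: print('STOP');break
snap('scene','s19.png');crop('s19.png','s19c.png',280,110,430,230,5)
E
```

```text
t 70.5 p [0.6422 0.2155 0.1334] F [0.2 0.4 0.7] w 0.0498
25 t 70.8 p [0.6421 0.2147 0.1335] F [-0.4 -5.2  6.7] w 0.0243
1.7 F [ 1.9 -5.3  2.3] rad 2.9 tan 0.6 w 0.024 err [ 0.7 -0.6  0.7]
1.6 F [ 1.4 -6.3  2.2] rad 2.6 tan 0.5 w 0.0244 err [ 0.6 -0.6  0.6]
1.5 F [ 1.4 -4.9  1.9] rad 2.2 tan 0.8 w 0.0246 err [ 0.4 -0.5  0.5]
1.4 F [ 1.1 -5.3  3.7] rad 3.9 tan 0.4 w 0.024 err [ 0.2 -0.4  0.4]
1.3 F [ 0.2 -5.7  3.1] rad 3.1 tan -0.0 w 0.0245 err [ 0.1 -0.4  0.4]
1.19 F [-0.8 -5.5  3. ] rad 3.1 tan -0.7 w 0.0244 err [-0.1 -0.3  0.3]
1.09 F [-1.2 -5.5  4.5] rad 4.6 tan -0.7 w 0.0245 err [-0.4 -0.3  0.1]
0.99 F [-2.8 -5.4  3.1] rad 3.7 tan -2.0 w 0.0244 err [-0.5 -0.2 -0. ]
0.89 F [-2.  -3.8  4. ] rad 4.5 tan -0.6 w 0.0243 err [-0.4 -0.1 -0.1]
0.79 F [-3.4 -3.7  2.5] rad 3.7 tan -2.1 w 0.0239 err [-0.4 -0.1 -0.2]
0.69 F [-2.8 -4.   1.5] rad 2.8 tan -1.7 w 0.0241 err [-0.1 -0.1 -0.2]
0.59 F [-2.2 -3.4 -0.7] rad 0.7 tan -2.2 w 0.024 err [ 0.2 -0.  -0.1]
0.49 F [-1.  -3.5 -3. ] rad -1.6 tan -2.8 w 0.0243 err [ 0.4  0.  -0.1]
0.38 F [ 1.  -3.7 -3.5] rad -3.1 tan -1.9 w 0.024 err [0.5 0.1 0. ]
0.28 F [ 1.2 -3.3 -3.2] rad -2.8 tan -1.8 w 0.0242 err [0.3 0.1 0.1]
0.18 F [-0.  -3.8 -3.2] rad -1.6 tan -2.8 w 0.0241 err [0.3 0.1 0.1]
0.08 F [ 0.5 -2.9 -3.4] rad -1.9 tan -2.9 w 0.0243 err [0.3 0.2 0.1]
-0.02 F [ 1.3 -1.7 -3. ] rad -2.2 tan -2.4 w 0.0244 err [ 0.1  0.2 -0.2]
```

View pics/s19c.png

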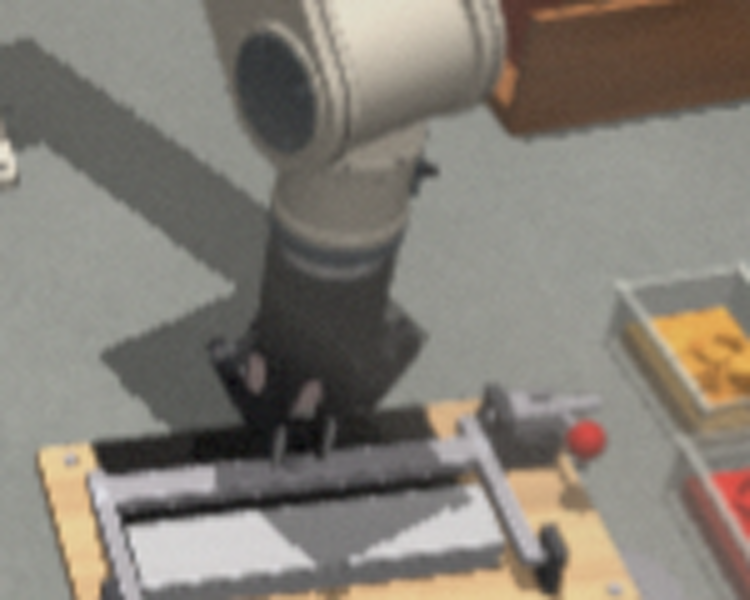

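```bash
python3 - <<'E'
from h import *
manip.command_gripper(.05);st('open')
p=manip.get_position(); manip.servo_line(p+[0,0,.09],rate=.1)
b=np.array([17.5,187.,62.])
manip.move_to(gp(*(b+[0,0,90])),O); manip.hold(.3)
snap('scene','s20.png');crop('s20.png','s20c.png',280,130,430,250,5)
manip.servo_line(gp(*b),rate=.08); st('at')
manip.command_gripper(.015,f_grip=45); st('grip')
for d in (21,24,27,29):
    manip.servo_line(gp(17.5,168+d,62),rate=.05); st(d)
E
```

```text
open t 76.6 p [0.4904 0.2153 0.0812] F [ 0.1 -0.4  0.3] w 0.0498
at t 80.1 p [0.5187 0.4018 0.0656] F [-0.1  0.4  0.2] w 0.0503
grip t 80.4 p [0.5187 0.401  0.0652] F [ 3.1 -5.1  0.3] w 0.0236
21 t 80.7 p [0.5188 0.4024 0.065 ] F [ 3.2 -7.8  2.1] w 0.0237
24 t 80.9 p [0.5188 0.4051 0.065 ] F [ 6.1 -8.9  1.3] w 0.0237
27 t 81.2 p [0.5188 0.408  0.0649] F [ 4.1 -9.2  1.4] w 0.0241
29 t 81.4 p [0.5188 0.4099 0.0649] F [ 5.1 -9.8  1.2] w 0.0238
```

View pics/s20c.png

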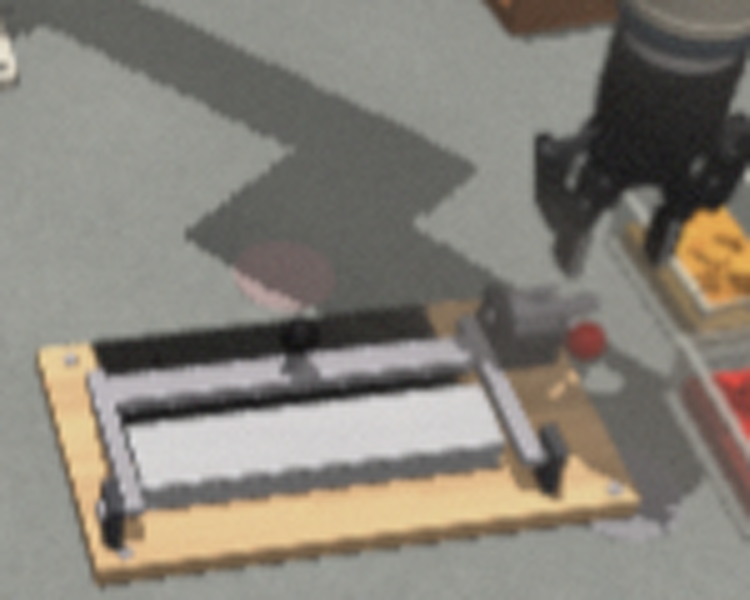

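```bash
python3 - <<'E'
from h import *
for a in np.linspace(1.35,0,14):
    manip.servo_line(gp(*ball(29,a)),rate=.05); st(round(a,2))
    F=manip.get_contact_force()
    if np.abs(F).max()>28: print('STOP');break
for d in(25,21,17):
    manip.servo_line(gp(*ball(d,0)),rate=.05); st(d)
    if np.abs(manip.get_contact_force()).max()>28: print('STOP');break
snap('scene','s21.png');crop('s21.png','s21c.png',300,110,430,230,5)
E
```

```text
1.35 t 81.7 p [0.5175 0.4094 0.0689] F [ 3.6 -9.7 -0.5] w 0.0236
1.25 t 81.9 p [0.5157 0.4091 0.0733] F [ 2.9 -9.7 -3.7] w 0.0234
1.14 t 82.2 p [0.5132 0.4088 0.0775] F [  1.8 -11.1  -5.3] w 0.0233
1.04 t 82.4 p [0.5106 0.4087 0.0818] F [  0.6 -10.3  -4.8] w 0.0235
0.93 t 82.7 p [0.5077 0.4086 0.0858] F [  1.9 -10.7  -5.2] w 0.0234
0.83 t 82.9 p [0.5044 0.4085 0.0894] F [-0.2 -9.9 -7.2] w 0.0234
0.73 t 83.2 p [0.5007 0.4084 0.0929] F [  0.2 -10.   -6. ] w 0.0235
0.62 t 83.4 p [0.4969 0.4085 0.096 ] F [  0.9 -10.7  -5.7] w 0.0231
0.52 t 83.7 p [0.4928 0.4085 0.0987] F [ 0.8 -9.7 -6.7] w 0.0235
0.42 t 83.9 p [0.4886 0.4086 0.101 ] F [ 1.4 -9.4 -6.6] w 0.0234
0.31 t 84.2 p [0.4841 0.4086 0.1028] F [  2.7 -10.   -6.9] w 0.0235
0.21 t 84.4 p [0.4795 0.4087 0.1043] F [ 2.9 -9.9 -6.7] w 0.0236
0.1 t 84.7 p [0.4749 0.4088 0.1053] F [  3.3 -10.4  -5.5] w 0.0235
0.0 t 84.9 p [0.4702 0.409  0.1058] F [  4.2 -10.1  -5.3] w 0.0233
25 t 85.2 p [0.4704 0.405  0.1058] F [ 3.6 -9.9 -5. ] w 0.0238
21 t 85.4 p [0.4704 0.4011 0.1058] F [ 3.7 -9.3 -5.1] w 0.0236
17 t 85.7 p [0.4703 0.3972 0.1058] F [ 4.1 -8.3 -5.4] w 0.0233
```

View pics/s21c.png

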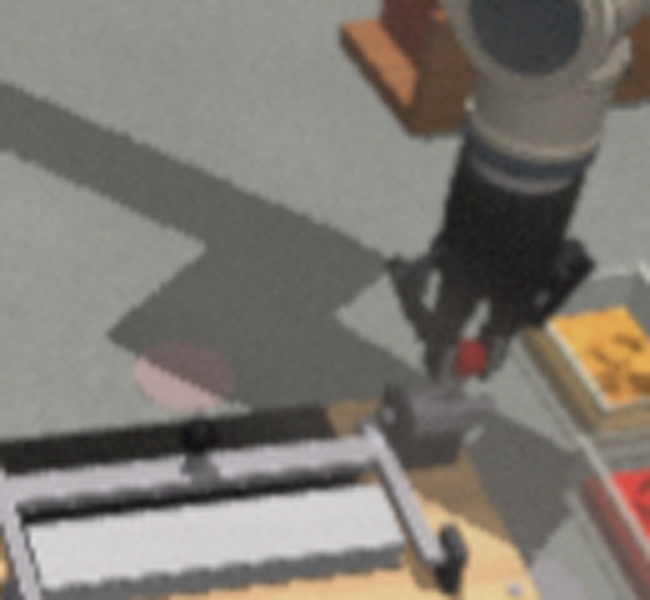

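It entered the slot (17 mm reached with −y force falling, no jam). Run it home.

```bash
python3 - <<'E'
from h import *
for d in(13,9,5,2,0,-2):
    manip.servo_line(gp(*ball(d,0)),rate=.05); st(d)
    if manip.get_contact_force()[1]>6: print('home contact');break
manip.command_gripper(.05); st('open')
p=manip.get_position(); manip.servo_line(p+[0,0,.1],rate=.1)
manip.move_to([.3,.35,.35],O); manip.hold(.5); st()
for n in('scene','top'): snap(n,n[0]+'22.png')
print(tray_pose('t22.png'))
crop('s22.png','s22c.png',270,140,420,250,5);crop('t22.png','t22c.png',130,170,450,290,2.5)
E
```

```text
13 t 86.0 p [0.4704 0.3933 0.1058] F [ 3.6 -7.8 -4.9] w 0.0234
9 t 86.2 p [0.4704 0.3895 0.1058] F [ 3.4 -6.8 -6.8] w 0.0239
5 t 86.5 p [0.4704 0.3856 0.1058] F [ 4.6 -6.5 -6.7] w 0.0235
2 t 86.7 p [0.4703 0.3835 0.1059] F [  4.1  -4.4 -11.8] w 0.0236
0 t 87.0 p [0.4704 0.3833 0.1059] F [  2.6   4.3 -17.2] w 0.0235
-2 t 87.2 p [0.4707 0.383  0.106 ] F [  2.4  12.4 -21. ] w 0.0234
home contact
open t 87.6 p [0.471  0.3807 0.1076] F [-0.2  0.1 -0.4] w 0.0504
 t 90.2 p [0.3001 0.35   0.3497] F [-0.   0.3 -0.2] w 0.0498
(array([ 0.5021167 , -0.20219147]), np.float32(0.16338488), (165.86178588867188, 296.1406555175781))
```

View pics/s22c.png

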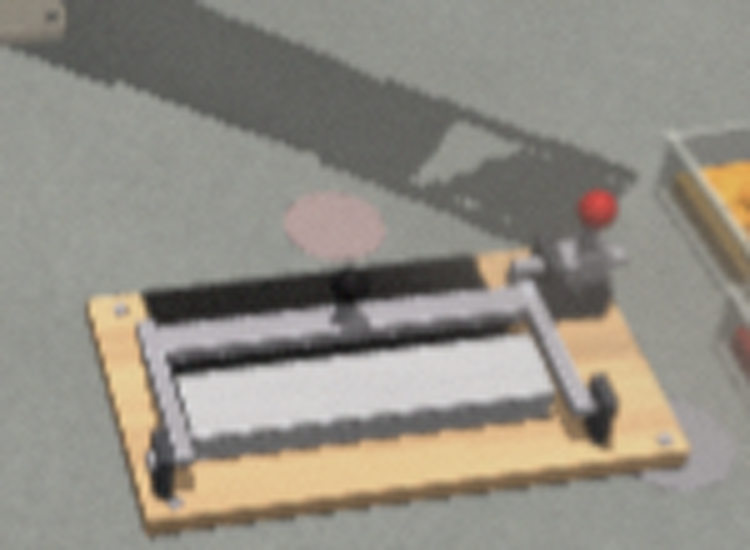

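View pics/t22c.png

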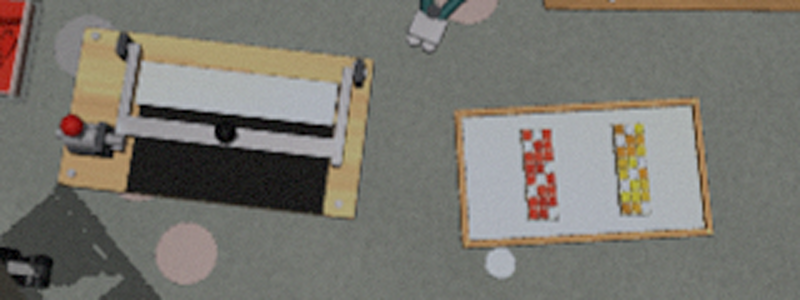

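```bash
python3 - <<'E'
from h import *
for f,box in(('top0.png',(150,212,168,232)),('t22.png',(150,212,168,232)),('scene0.png',(380,172,400,192)),('s22.png',(380,172,400,192))):
    h=cv2.cvtColor(load(f)['image'],cv2.COLOR_RGB2HSV);m=cv2.inRange(h,(0,140,50),(8,255,255));x0,y0,x1,y1=box;ys,xs=np.nonzero(m[y0:y1,x0:x1]);print(f,xs.mean()+x0,ys.mean()+y0,len(xs))
manip.sign_off()
E
```

```text
top0.png 157.96610169491527 220.6271186440678 59
t22.png 158.0204081632653 219.51020408163265 49
scene0.png 388.8636363636364 180.0 22
s22.png 389.2962962962963 180.77777777777777 27
the job is handed in; nothing more can be done
```

I finished the unloading and handed the job in at about 90 s of the 210 s allowed. No verdict was reported, so I can't say for certain that it passed.

**What I did**
- **Bolt:** I drew it, swung it into its rest notch and let go. The pictures showed it staying out by itself.
- **Bar:** I raised the bar to its stop and let go; it stayed up.
- **Strips:** There were only two, amber and red. I slid each one forward from under the lip and laid it in the tray.
- **Closing:** I lowered the bar, freed the bolt and let it run home.

**What went wrong on the way**
- **First lift:** The knob slipped out of a 60 N grip at about 0.9 rad and the bar fell shut.
- **Second lift:** With a 90 N grip set deeper, it jammed at about 0.6 rad. I backed it down; forces reached about 40 N at the tool before I opened the grip, and the bar dropped the last bit.
- **Third lift:** A 25 N grip let the knob swivel, and the bar went up smoothly.

**Last checks**
- **Tray:** Both strips lie apart in the tray, tile side up and looking flat. The tray measured 166 x 296 mm in the picture, as it should, and was within 1 mm of where it was at the start.
- **Press:** It is empty and the bar looks closed.
- **Bolt:** It met its home stop. The red ball is back within about 1 pixel (roughly 3 mm) of its starting place in both views. That is about as fine as the pictures can show against the 3 mm limit.
- **Bystanders:** The ones in the last views looked unmoved; I did not measure them.

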